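# Close the mortar grinder: tip its lid shut and stand up the swing bolt

### The arm

A 6-joint arm with a two-finger parallel gripper is mounted at the origin on the work surface. World frame = base frame: x ahead of the robot, y to its left, z up, the work surface at z = 0. Lengths are in mm, angles in rad, forces in N, time in s.
With the tool pointing down it reaches from about 325 to 1000 mm from the base axis. Payload 5.1 kg.
Tool frame: the origin (TCP) lies on the centre line of the jaws, within the pads' length; the fingertips stand 17 mm ahead of it and the grasp point (between the pads) lies 2 mm behind it; z points along the fingers, y is the line along which they close (so a half turn about z gives the same grasp; the last joint's range is limited). The gripper opens to 85 mm and grips with 20 to 120 N. Pads are 22 mm wide; open, the fingers measure 114 mm over their backs; the gripper's body (76 mm by 85 mm) begins 54 mm behind the grasp point. The pads swing forward as they close: fully open they stand 13 mm farther back than shut.
Start: joints at [1.256, 0.124, 1.65, -0, 1.367, -0.083], TCP at [149.347, 632.598, 248.322] pointing down, gripper open.
Joint ranges: [-2.61, 2.61], [-1.02, 2.33], [0.03, 2.71], [-1.35, 4.49], [0.32, 2.68], [-2.91, 2.91]. Speed limits (rad/s): [2.57, 2.57, 3.14, 3.14, 3.14, 3.14].

### API

Orientations are given as a 3x3 rotation matrix whose columns are the frame's x, y, z axes.
In Python, from plant import manip gives the robot as it stands. The module is installed in compiled form; this text tells all that it offers.
- The arm moves only by the shell command python3 -m crank 'ROWS' [FORCE]. ROWS is JSON, a list of rows, each a list of 5 numbers: the opening in per cent of the stroke, from 0 (shut) to 100 (fully open), then the shift along the tool's x, y, z normalised to -1 to 1, where 1 is 0.3 m, then the turn about the tool's z normalised to -1 to 1, where 1 is 180 degrees. A call has 1 to 5 rows; each row shifts and turns the commanded pose from where the row before left it, along the tool's axes as they then stand; what a row does not reach is not made up. A row lasts 1/10 s, in which the tool goes at most 50 mm and 8.59 degrees, less where a joint would pass 70% of its speed; a pose out of reach is approached as far as the arm can. A call with a number of a shift or a turn outside -1 to 1 is refused whole. A call with a gripper value outside its range is refused whole. The fingers move at their own pace and stop on an object; FORCE is the grip in N (left out, the last holds). Time passes only in rows, so rows that do not move let the fingers close. It gives the time, the measured TCP pose, the force, the opening and the grip force at its end, in the units of the state.
- manip.get_state(): the state, without advancing time (a new reading comes with each control period).
- manip.grab_frame(name): name is "scene" or "side" or "wrist"; returns the picture (420x560x3 uint8, blue, green, red); there is no depth.
- manip.camera_info(name): a dict with "fx", "fy", "cx", "cy" (pixels), "k1" (the pictures are not rectified: a ray, as slopes to the right and down, at radius r is drawn at 1 + k1 r^2 times it, then the intrinsics apply), "origin" and "rotation" of the camera in the world. Camera axes: x right, y down, z forward; pixel columns grow to the right and rows downward; lengths in mm; the calibration is good to about 2 mm. A picture is of the moment at which its call begins: read the wrist's pose just before it. camera_info takes no time and is no camera call; for the wrist camera it gives the pose at the moment of the call.
- manip.sign_off(): hands the job in; it is judged then, once.
Trained networks look in the newest picture that a camera, given by its name, has taken for a name from the list of things; names that differ only in an ending like _2 or _b are one class to them, and where a whole thing is asked for, a point or a joint stands for the part that bears it (a point fixed in the world has none). Each returns a list of dicts, best first, with "confidence" (0 to 1); they miss things now and then, are a little off and sometimes report something else, mostly with a low value. They report only what shows in the picture. A call takes as long as a camera call.
- manip.find_in(camera, name): "location" ([x, y, z] in mm, in the coordinates of the camera as it stood for that picture, good to about 4 mm: the middle of the surface that is visible of it).
- manip.place_of(camera, name): "location" ([x, y, z] in mm, in the coordinates of the camera as it stood for that picture, good to about 4 mm: a listed point, or the origin of a listed thing).
The state is a dict: "time": time; "q": joint angles; "dq": joint speeds; "joint_efforts": joint torques, N m; "eef_pos": TCP position; "tcp_rot": TCP orientation; "force": force on the tool from outside, world axes, zero at the start; "ft_torque": the same for the moment, N m; "gripper_width": opening from 0.0 (shut) to 1.0 (fully open); "finger_force": force on a finger pad.
Only numpy, scipy, OpenCV 4.12 (cv2) and the standard library are available. Lean on these libraries where they do the work, as an engineer would, in place of code of your own. Each camera call takes 0.05 s, during which the arm holds its last target. There are 200 camera calls.

### The job

Close the mortar grinder: push its open lid over and down until it is fully shut on the bowl, without letting it slam, and only then push the leaning swing bolt fully upright into the lid's fork, ready for its knob to be screwed down. Only push, with the tips or outsides of the fingers: never grip or straddle the lid or the bolt, and leave the other things on the grinder and the bench where they are.

Things in the scene. Friction and masses are not known exactly. Their poses are not given: they have to be found in the camera images.
- grinder: Mortar grinder, fixed, in a lowered bay of the bench. Grey flat deck 340 (x) by 360 (y) mm, 40 above the bench; in its middle a dark round bowl 160 across, cream lining rising to 87 above the deck. Origin: deck top, on the bowl's axis. y points to the lid's hinge, -y to the swing bolt, z up, -x (control side) roughly to the robot. Lid and bolt swing in its plane x = 0.
- lid (a joint): Lid angle (rad): 0 = shut, level on the bowl; grows as it opens; 1.57 = on edge above the hinge; starts at 1.6 to 1.85, leaning back away from the bowl; stop at 1.95. Stiff hinge: the lid (about 0.8 kg) stays at any angle and needs about 1 N m to turn when on edge, less near shut.
- lid_hinge (a point): Midpoint of the lid's hinge axis, on the grinder: 98 mm along its y, 90 above its deck. The axis runs along the grinder's x. The lid's disc is 170 mm across and 20 thick, its centre 98 from this axis; shut, its underside is level with the axis and its top face 20 above it.
- lid_top (a point): Centre of the lid's outer (upper when shut) face, on the disc; moves with the lid. z = that face's outward normal, y = to the hinge. A flat steel cap 48 mm across, 6 high, sits here. At -y the disc carries a fork: two prongs as thick as the disc, 41 wide over both, reaching 120 from here (218 from the hinge), 13 gap between for the bolt. The pestle hangs on the inner face.
- bolt (a joint): Swing bolt's angle from upright (rad): 0 = upright, home in the shut lid's fork (end stop); grows as it leans outwards, away from the bowl; starts at 0.65 to 1.1. Steel rod 10 mm thick with a black round knob at its end. Stiff pivot: it stays where it is left and needs about 0.13 N m to turn.
- bolt_pivot (a point): Midpoint of the bolt's pivot axis, on the grinder: 108 mm along its -y, 35 above its deck. The axis runs along the grinder's x.
- bolt_knob (a point): Centre of the knob's black head, a disc 40 mm across and 14 thick square to the rod, 99 from the pivot; moves with the bolt. z points outwards along the rod. A black collar 20 wide reaches 19 back along the rod from here.
- sample_jar: Bystander, loose: capped clear jar, 48 wide, 62 tall (mm); origin at the centre of its underside. Not to be disturbed.
- dish: Bystander, loose: white porcelain bowl, 72 across, 28 tall (mm); origin at the centre of its underside. Not to be disturbed.
- spare_pestle: Bystander, loose: wooden spare pestle standing on its thick end, 52 wide, 66 tall (mm); origin at the centre of its underside. Not to be disturbed.
- brush_cup: Bystander, loose: red cup with three paint brushes in it, 72 across, 145 tall (mm); origin at the centre of its underside. Not to be disturbed.
- small_sieve: Bystander, loose: small round steel sieve lying flat, 100 across, 32 tall (mm); origin at the centre of its underside. Not to be disturbed.
- sample_tin: Bystander, loose: closed aluminium tin, 74 across, 85 tall (mm); origin at the centre of its underside. Not to be disturbed.
- brush: Bystander, loose: hand brush lying flat on the deck's far edge, 160 long, 42 wide, 20 thick, handle along its -x, origin under its middle (mm); origin as said. Not to be disturbed.

How it is judged:
By the outcome, as a careful person would: the job done as asked, in the order asked, and still so for the second after the job is handed in, with the robot touching nothing.
It also fails if it takes over 54 s, if anything falls off the work surface, if the arm or the gripper's body presses on something with over 40 N, if the wrist force passes 120 N, or if a joint passes its speed limit or range.

## Working session

There is one attempt and no reset: what is moved stays moved. The work goes in short steps, Python scripts to look and compute and a shell command to move; the robot and the scene stay as the last step left them, time stands still between calls to the robot, and variables do not carry over. Pictures are saved under pics/ and viewed, at most 10 in all, crops included, and the job is handed in when it is done.

```bash
mkdir -p pics; cat > h.py <<'E'
import numpy as np, cv2
from plant import manip
def locs(cam, names, fn='place_of'):
    ci=manip.camera_info(cam); R=np.array(ci['rotation']); o=np.array(ci['origin'])
    out={}
    for n in names:
        r=getattr(manip,fn)(cam,n)
        out[n]=[(np.round(R@np.array(d['location'])+o,1).tolist(),round(d['confidence'],2)) for d in r[:2]]
    return out
E
python3 - <<'E'
from h import *
s=manip.get_state(); print({k:np.round(v,3).tolist() for k,v in s.items()})
for c in ['scene','side']:
    cv2.imwrite(f'pics/{c}0.png',manip.grab_frame(c))
    ci=manip.camera_info(c); print(c,np.round(ci['origin']),np.round(ci['rotation'],2).tolist())
    for k,v in locs(c,['grinder','lid_hinge','lid_top','bolt_pivot','bolt_knob','brush','sample_jar','dish','spare_pestle','brush_cup','small_sieve','sample_tin']).items(): print(k,v)
print(manip.get_state()['time'])
E
```

```text
{'time': 0.0, 'q': [1.256, 0.125, 1.652, -0.0, 1.367, -0.083], 'dq': [-0.0, -0.0, -0.001, 0.0, -0.001, -0.001], 'joint_efforts': [0.001, -42.361, -36.546, 0.0, 0.007, 0.0], 'eef_pos': [149.166, 632.068, 247.055], 'tcp_rot': [[-0.973, 0.23, -0.001], [0.23, 0.973, -0.002], [0.0, -0.002, -1.0]], 'force': [0.077, 0.999, 0.154], 'ft_torque': [-0.027, 0.038, 0.014], 'finger_force': 0.0, 'gripper_width': 1.0}
scene [1264.  227. 1303.] [[-0.34, 0.8, -0.5], [0.94, 0.29, -0.18], [0.0, -0.53, -0.85]]
grinder [([582.8, 47.3, 39.8], 0.88), ([559.6, 414.0, 0.1], 0.56)]
lid_hinge [([597.2, 151.1, 134.0], 0.67)]
lid_top []
bolt_pivot [([566.0, -55.2, 71.5], 0.8)]
bolt_knob []
brush [([708.6, -71.3, 37.6], 0.85)]
sample_jar [([728.6, 157.9, 34.9], 0.5)]
dish [([444.9, -55.5, 41.8], 0.68)]
spare_pestle [([476.9, 190.4, 36.3], 0.45)]
brush_cup [([540.5, -416.8, 0.0], 0.55), ([549.0, -131.8, 133.7], 0.48)]
small_sieve [([437.1, 414.9, 0.1], 0.9)]
sample_tin [([557.7, 409.2, 2.5], 0.87)]
side [  209. -1116.   978.] [[0.95, -0.18, 0.25], [-0.31, -0.57, 0.76], [0.01, -0.81, -0.59]]
grinder [([580.5, 50.7, 41.1], 0.72)]
lid_hinge [([600.8, 149.5, 132.0], 0.75), ([434.6, 420.3, 0.3], 0.74)]
lid_top [([597.6, 173.7, 226.6], 0.88), ([539.1, -413.2, -3.3], 0.69)]
bolt_pivot [([557.0, -51.5, 75.4], 0.82)]
bolt_knob [([543.3, -135.9, 127.6], 0.52)]
brush [([706.0, -69.8, 39.2], 0.78)]
sample_jar [([721.3, 160.1, 41.0], 0.54)]
dish [([442.8, -57.3, 34.9], 0.67), ([600.1, 149.4, 129.6], 0.37)]
spare_pestle [([475.6, 198.4, 39.8], 0.5)]
brush_cup [([534.8, -410.4, -0.4], 0.85)]
small_sieve [([435.5, 417.7, 0.3], 0.7)]
sample_tin [([560.4, 410.1, 2.6], 0.65), ([583.1, 48.7, 39.0], 0.18)]
1.3
```

View pics/scene0.png

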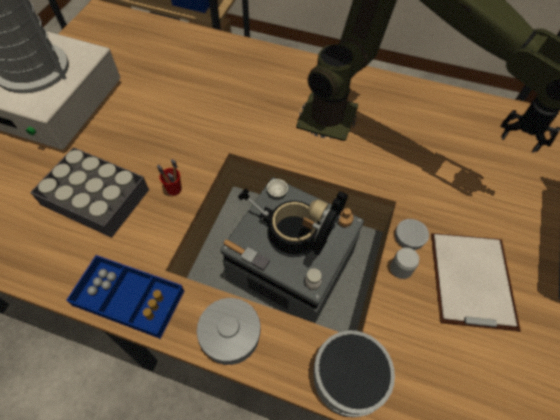

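View pics/side0.png

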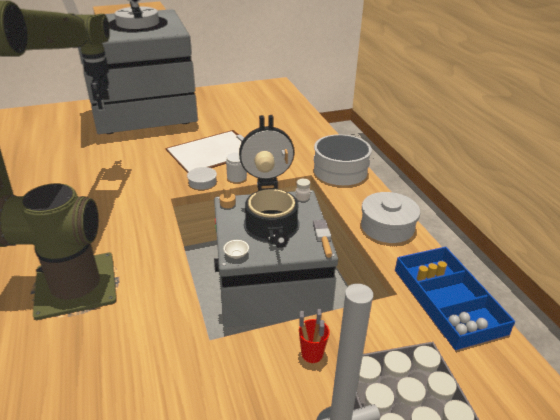

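The scene view shows the grinder at about px (300,235), with the lid on edge at (335,215) and the bolt knob at (243,195). The side view shows the lid at (267,152) and the knob at (278,240). The estimates agree with these: the grinder's y axis is about (0.18, 0.98), the lid is at about 1.6 rad and the bolt at about 1.0 rad. I'll shut the fingers and travel to behind the lid.

```bash
python3 -m crank '[[0,-0.13,-0.07,-0.05,0],[0,-0.13,-0.07,-0.05,0],[0,-0.13,-0.07,-0.05,0],[0,-0.13,-0.07,-0.05,0],[0,-0.13,-0.07,-0.05,0]]' 40
python3 -m crank '[[0,-0.13,-0.07,-0.05,0],[0,-0.13,-0.07,-0.05,0],[0,-0.13,-0.07,0,0],[0,-0.13,-0.07,0,0],[0,-0.1,-0.05,0,0]]'
```

```text
time: 1.8
eef_pos: [316.0, 484.3, 324.1]
tcp_rot: [[-0.973, 0.229, 0.0], [0.229, 0.973, 0.0], [-0.0, 0.0, -1.0]]
force: [1.4, -0.2, 0.2]
gripper_width: 0.142
finger_force: 0.0
time: 2.3
eef_pos: [474.9, 344.6, 353.7]
tcp_rot: [[-0.973, 0.231, 0.001], [0.231, 0.973, 0.0], [-0.001, 0.0, -1.0]]
force: [-0.8, 1.0, -0.2]
gripper_width: 0.003
finger_force: 0.0
```

```bash
cat > fit.py <<'E'
from h import *
from scipy.optimize import least_squares
def model(p):
    x,y,z,a,t,f=p; Y=np.array([-np.sin(a),np.cos(a),0]); Z=np.array([0,0,1.]); o=np.array([x,y,z]); h=o+98*Y+90*Z; b=o-108*Y+35*Z
    return dict(grinder=o,lid_hinge=h,bolt_pivot=b,lid_top=h+98*(-np.cos(t)*Y+np.sin(t)*Z)+20*(np.sin(t)*Y+np.cos(t)*Z),bolt_knob=b+99*(-np.sin(f)*Y+np.cos(f)*Z))
old=[('grinder',582.8,47.3,39.8),('lid_hinge',597.2,151.1,134),('bolt_pivot',566,-55.2,71.5),('grinder',580.5,50.7,41.1),('lid_hinge',600.8,149.5,132),('lid_top',597.6,173.7,226.6),('bolt_pivot',557,-51.5,75.4),('bolt_knob',543.3,-135.9,127.6),('bolt_knob',549,-131.8,133.7)]
def fit(obs,p0=[582,49,40,-.18,1.6,.99]):
    f=lambda p:np.concatenate([model(p)[o[0]]-np.array(o[1:]) for o in obs]+[[(p[2]-40)*2]])
    r=least_squares(f,p0,loss='soft_l1',f_scale=5); return r.x
def look(cams,names):
    m=[]
    for c in cams:
        manip.grab_frame(c)
        for k,v in locs(c,names).items():
            if v: m.append((k,*v[0][0])); print(c,k,v[0])
    return m
E
python3 - <<'E'
from fit import *
m=look(['scene','side','wrist'],['grinder','lid_hinge','lid_top','bolt_pivot','bolt_knob'])
print(fit(old).round(3)); print(fit([o for o in old+m if np.linalg.norm(model(fit(old))[o[0]]-np.array(o[1:]))<30]).round(3))
print(manip.get_state()['eef_pos'])
E
```

```text
scene grinder ([579.7, 49.2, 38.0], 0.98)
scene lid_hinge ([596.9, 148.6, 130.5], 0.67)
scene lid_top ([705.8, -69.2, 40.4], 0.65)
scene bolt_pivot ([563.1, -54.9, 73.3], 0.78)
scene bolt_knob ([549.6, -134.1, 132.8], 0.7)
side grinder ([579.5, 51.7, 41.2], 0.74)
side lid_hinge ([434.5, 418.2, 2.4], 0.37)
side lid_top ([598.8, 167.2, 225.2], 0.93)
side bolt_pivot ([558.5, -49.1, 72.0], 0.66)
side bolt_knob ([542.5, -135.7, 130.5], 0.71)
wrist grinder ([562.6, 410.9, 0.7], 0.63)
wrist lid_hinge ([601.4, 143.8, 129.8], 0.85)
wrist bolt_pivot ([562.9, -56.9, 75.2], 0.94)
wrist bolt_knob ([597.6, 142.7, 131.9], 0.2)
[ 5.80428e+02  5.23600e+01  4.02650e+01 -1.77000e-01  1.62000e+00
  9.72000e-01]
[ 5.80269e+02  5.15940e+01  3.97450e+01 -1.78000e-01  1.59500e+00
  9.62000e-01]
[473.25388888 346.57593943 353.29308724]
```

```bash
python3 -m crank '[[0,-0.136,-0.082,0,0],[0,-0.136,-0.082,0,0],[0,-0.136,-0.082,0,0],[0,-0.136,-0.082,0,0],[0,0,0,0.115,-0.017]]'
python3 -m crank '[[0,0,0,0,0],[0,0,-0.03,0,0],[0,0,-0.02,0,0]]'
```

```text
time: 3.7
eef_pos: [614.9, 209.6, 324.2]
tcp_rot: [[-0.983, 0.182, 0.011], [0.182, 0.983, 0.001], [-0.011, 0.003, -1.0]]
force: [0.6, 1.5, -0.1]
gripper_width: -0.002
finger_force: 0.0
time: 4.0
eef_pos: [606.7, 199.0, 319.5]
tcp_rot: [[-0.984, 0.177, 0.001], [0.177, 0.984, 0.001], [-0.001, 0.001, -1.0]]
force: [-0.3, 2.4, 2.1]
gripper_width: -0.002
finger_force: 0.4
```

```bash
python3 - <<'E'
from fit import *
im=manip.grab_frame('side'); cv2.imwrite('pics/side1.png',cv2.resize(im[60:300,150:400],None,fx=2.4,fy=2.4))
im=manip.grab_frame('wrist'); cv2.imwrite('pics/w1.png',im)
s=manip.get_state();print(s['eef_pos'],s['force'],s['time'])
E
```

```text
[606.58735748 198.27273618 319.77253118] [0.02927652 0.91721476 1.31094337] 4.1
```

View pics/side1.png

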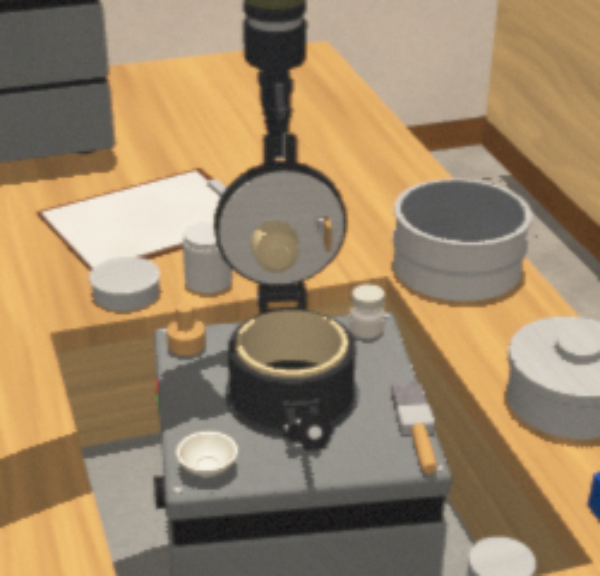

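The crop shows the shut fingers directly behind the fork at crop px (280,150), centred on it. I'll start pushing and follow the arc.

```bash
python3 -m crank '[[0,0,-0.03,0.005,0],[0,0,-0.03,0.005,0],[0,0,-0.03,0.005,0],[0,0,-0.03,0.005,0],[0,0,-0.03,0.005,0]]'
python3 -m crank '[[0,0,-0.037,0.005,0],[0,0,-0.037,0.006,0],[0,0,-0.037,0.006,0]]'
python3 - <<'E'
from fit import *
m=look(['side'],['lid_top','grinder'])
t=fit(old+m[1:]); 
s=manip.get_state();d=np.array(s['eef_pos'])-[580.3,51,0];print('yg',d@[.177,.984,0],'xg',d@[.984,-.177,0],'z',d[2],s['force'])
im=manip.grab_frame('side'); cv2.imwrite('pics/side2.png',cv2.resize(im[60:300,150:400],None,fx=2.4,fy=2.4))
E
```

```text
time: 4.6
eef_pos: [599.9, 155.3, 320.1]
tcp_rot: [[-0.984, 0.177, 0.01], [0.177, 0.984, 0.003], [-0.009, 0.004, -1.0]]
force: [-6.3, 4.2, 23.6]
gripper_width: 0.001
finger_force: 2.5
time: 4.9
eef_pos: [594.0, 121.4, 314.4]
tcp_rot: [[-0.984, 0.177, 0.009], [0.177, 0.984, -0.0], [-0.009, 0.002, -1.0]]
force: [-4.0, -0.0, 17.7]
gripper_width: -0.004
finger_force: 2.3
side lid_top ([591.7, 132.6, 226.3], 0.62)
side grinder ([581.2, 53.5, 42.1], 0.68)
yg 70.53839733120526 xg 1.6298874519625977 z 313.88950026157096 [-2.02327497 -2.88744908 18.45170926]
```

View pics/side2.png

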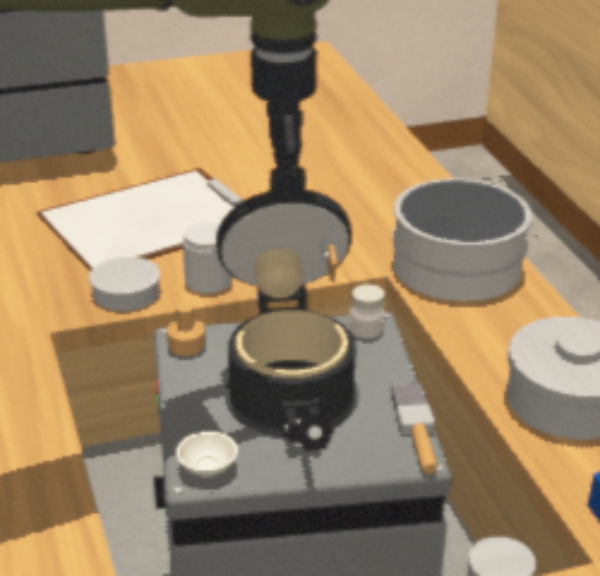

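The side view shows the lid at about 1.2 rad, following the push. The 18 N upward force suggests a knuckle is resting on the prong ends, so I'll raise the tool a little and carry on.

```bash
python3 -m crank '[[0,0,0,-0.04,0],[0,0,-0.04,0.01,0],[0,0,-0.041,0.014,0],[0,0,-0.041,0.016,0]]'
cat > st.py <<'E'
from fit import *
s=manip.get_state();d=np.array(s['eef_pos'])-[580.3,51,0];f=np.array(s['force'])
print('yg %.1f xg %.1f z %.1f'%(d@[.177,.984,0],d@[.984,-.177,0],d[2]),'Fy %.1f Fx %.1f Fz %.1f'%(f@[.177,.984,0],f@[.984,-.177,0],f[2]),s['time'])
E
python3 st.py
```

```text
time: 5.5
eef_pos: [586.8, 85.1, 307.0]
tcp_rot: [[-0.984, 0.177, 0.003], [0.177, 0.984, 0.001], [-0.002, 0.001, -1.0]]
force: [1.1, 2.5, 3.8]
gripper_width: 0.001
finger_force: 2.1
yg 34.7 xg 0.3 z 307.0 Fy 2.7 Fx 0.7 Fz 3.8 5.5
```

```bash
python3 -m crank '[[0,0,-0.034,0.02,0],[0,0,-0.034,0.02,0],[0,0,-0.034,0.021,0]]'
python3 -m crank '[[0,0,-0.029,0.027,0],[0,0,-0.029,0.028,0],[0,0,-0.029,0.028,0]]'
python3 -m crank '[[0,0,-0.023,0.032,0],[0,0,-0.023,0.033,0],[0,0,-0.023,0.033,0]]'
python3 st.py; python3 - <<'E'
from fit import *
look(['side'],['lid_top','lid'])
E
```

```text
time: 5.8
eef_pos: [580.9, 54.5, 287.3]
tcp_rot: [[-0.984, 0.178, 0.0], [0.178, 0.984, 0.0], [-0.0, 0.0, -1.0]]
force: [2.4, 1.8, 3.5]
gripper_width: -0.004
finger_force: 1.8
time: 6.1
eef_pos: [576.1, 28.8, 261.9]
tcp_rot: [[-0.984, 0.178, -0.001], [0.178, 0.984, -0.0], [0.001, -0.0, -1.0]]
force: [1.1, 1.0, 2.8]
gripper_width: -0.001
finger_force: 1.5
time: 6.4
eef_pos: [572.4, 8.8, 232.3]
tcp_rot: [[-0.984, 0.177, -0.001], [0.177, 0.984, 0.0], [0.001, 0.0, -1.0]]
force: [0.1, 1.7, 2.2]
gripper_width: 0.004
finger_force: 1.2
yg -42.9 xg -0.3 z 232.3 Fy 1.7 Fx -0.2 Fz 2.2 6.4Traceback (most recent call last):
  File "<stdin>", line 2, in <module>
  File "fit.py", line 14, in look
    for k,v in locs(c,names).items():
               ~~~~^^^^^^^^^
  File "h.py", line 7, in locs
    r=getattr(manip,fn)(cam,n)
ValueError: it knows: bolt_knob, bolt_pivot, brush, brush_cup, dish, grinder, lid_hinge, lid_top, sample_jar, sample_tin, small_sieve, spare_pestle
```

```bash
python3 -m crank '[[0,0,-0.013,0.022,0],[0,0,-0.013,0.022,0],[0,0,-0.013,0.022,0],[0,0,-0.005,0.017,0],[0,0,-0.005,0.017,0]]'
python3 -m crank '[[0,0,-0.005,0.017,0],[0,0,-0.005,0.015,0],[0,0,-0.004,0.013,0],[0,0,-0.002,0.01,0],[0,0,0,0.008,0]]'
python3 -m crank '[[0,0,0,0.008,0],[0,0,0,0.007,0],[0,0,0,0.007,0],[0,0,0,0.007,0],[0,0,0,0.006,0]]'; python3 st.py
```

```text
time: 7.0
eef_pos: [570.1, -5.7, 203.3]
tcp_rot: [[-0.984, 0.177, -0.0], [0.177, 0.984, -0.001], [-0.0, -0.001, -1.0]]
force: [-0.3, 0.0, 2.0]
gripper_width: 0.0
finger_force: 1.1
time: 7.5
eef_pos: [569.3, -10.2, 184.5]
tcp_rot: [[-0.984, 0.178, 0.0], [0.178, 0.984, -0.0], [-0.0, -0.0, -1.0]]
force: [-0.6, -0.5, 2.9]
gripper_width: -0.002
finger_force: 1.1
time: 8.0
eef_pos: [569.3, -10.0, 174.1]
tcp_rot: [[-0.984, 0.177, 0.0], [0.177, 0.984, -0.0], [-0.0, -0.0, -1.0]]
force: [-0.8, -2.2, 1.7]
gripper_width: 0.002
finger_force: 1.0
yg -61.9 xg -0.0 z 174.1 Fy -2.3 Fx -0.4 Fz 1.7 8.0
```

```bash
python3 -m crank '[[0,0,0,0.005,0],[0,0,0,0.005,0],[0,0,0,0.005,0],[0,0,0,0.005,0],[0,0,0,0.005,0]]'; python3 -m crank '[[0,0,0,0.004,0],[0,0,0,0.004,0],[0,0,0,0.004,0]]'; python3 st.py
```

```text
time: 8.5
eef_pos: [569.3, -10.0, 167.0]
tcp_rot: [[-0.984, 0.177, -0.0], [0.177, 0.984, -0.0], [0.0, -0.0, -1.0]]
force: [-4.6, -1.1, 8.4]
gripper_width: 0.002
finger_force: 4.4
time: 8.8
eef_pos: [569.4, -10.0, 166.9]
tcp_rot: [[-0.984, 0.177, -0.001], [0.177, 0.984, -0.0], [0.001, -0.0, -1.0]]
force: [-11.0, -0.6, 22.8]
gripper_width: 0.001
finger_force: 11.6
yg -61.9 xg 0.1 z 166.9 Fy -2.6 Fx -10.7 Fz 22.8 8.8
```

The lid is down: TCP z 166.9 matches the shut height, with a firm reaction. I'll lift off, go round beyond the bolt and look again.

```bash
python3 -m crank '[[0,0,0,-0.1,0],[0,0,0,-0.13,0],[0,0,-0.157,-0.02,0],[0,0,-0.157,0,0],[0,0,-0.157,0,0]]'; python3 -m crank '[[0,0,-0.157,0,0],[0,0,0,0,0],[0,0,0,0,0]]'; python3 st.py; python3 - <<'E'
from fit import *
m=look(['scene','side','wrist'],['bolt_pivot','bolt_knob','lid_top'])
for o in m:
    d=np.array(o[1:])-[580.3,51,0]; print(o[0],'yg %.1f xg %.1f z %.1f'%(d@[.177,.984,0],d@[.984,-.177,0],d[2]))
s=manip.grab_frame('side')[120:300,180:380]; w=manip.grab_frame('scene')[140:320,200:400]
cv2.imwrite('pics/b.png',cv2.resize(np.hstack([s,w]),None,fx=2,fy=2))
E
```

```text
time: 9.3
eef_pos: [544.0, -149.6, 238.3]
tcp_rot: [[-0.984, 0.176, 0.001], [0.176, 0.984, 0.001], [-0.001, 0.001, -1.0]]
force: [0.6, 0.1, -0.5]
gripper_width: -0.001
finger_force: 0.0
time: 9.6
eef_pos: [535.4, -195.8, 237.3]
tcp_rot: [[-0.984, 0.18, -0.001], [0.18, 0.984, 0.002], [0.001, 0.001, -1.0]]
force: [0.0, 0.4, 0.4]
gripper_width: -0.001
finger_force: 0.0
yg -250.8 xg -0.5 z 237.3 Fy 0.4 Fx -0.1 Fz 0.4 9.6
scene bolt_pivot ([565.5, -52.2, 73.8], 0.56)
scene bolt_knob ([550.0, -129.6, 137.0], 0.68)
scene lid_top ([580.2, 47.7, 147.5], 0.6)
side bolt_pivot ([560.3, -55.4, 73.5], 0.64)
side bolt_knob ([539.6, -134.9, 128.3], 0.59)
side lid_top ([577.8, 47.7, 150.1], 0.56)
wrist bolt_pivot ([562.3, -56.3, 76.4], 0.69)
wrist bolt_knob ([547.9, -140.6, 131.1], 0.8)
bolt_pivot yg -104.2 xg 3.7 z 73.8
bolt_knob yg -183.1 xg 2.2 z 137.0
lid_top yg -3.3 xg 0.5 z 147.5
bolt_pivot yg -108.2 xg -0.8 z 73.5
bolt_knob yg -190.1 xg -7.1 z 128.3
lid_top yg -3.7 xg -1.9 z 150.1
bolt_pivot yg -108.8 xg 1.3 z 76.4
bolt_knob yg -194.3 xg 2.0 z 131.1
```

View pics/b.png

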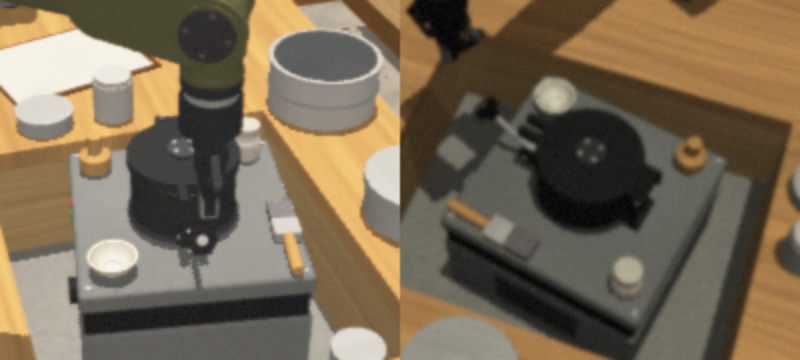

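The pictures show the lid lying flat on the bowl (right half, about 590,155), the knob still leaning at (487,108) and everything else in place. I'll drop down outside the knob and push it up along its arc.

```bash
python3 -m crank '[[0,0,0,0.12,0],[0,0,0,0.12,0],[0,0,0,0.12,0],[0,0,0,0,0]]'; python3 -m crank '[[0,0,0.04,0,0],[0,0,0.03,0,0],[0,0,0.02,0.0,0],[0,0,0.015,0,0]]'; python3 st.py
```

```text
time: 10.7
eef_pos: [532.0, -193.6, 124.1]
tcp_rot: [[-0.984, 0.178, -0.01], [0.178, 0.984, 0.005], [0.011, 0.003, -1.0]]
force: [-0.5, 0.6, -0.9]
gripper_width: 0.004
finger_force: 0.0
time: 11.1
eef_pos: [542.7, -163.8, 132.2]
tcp_rot: [[-0.984, 0.176, 0.003], [0.176, 0.984, -0.001], [-0.003, -0.001, -1.0]]
force: [0.3, -0.1, 0.1]
gripper_width: -0.0
finger_force: 0.0
yg -218.0 xg 1.0 z 132.2 Fy -0.0 Fx 0.3 Fz 0.1 11.1
```

```bash
python3 -m crank '[[0,0,0.015,0,0],[0,0,0.015,-0.03,0],[0,0,0.019,-0.022,0],[0,0,0.019,-0.022,0],[0,0,0,0,0]]';  python3 st.py; python3 - <<'E'
from fit import *
m=look(['scene','side','wrist'],['bolt_knob'])
for o in m:
    d=np.array(o[1:])-[580.3,51,0]; print(o[0],'yg %.1f xg %.1f z %.1f'%(d@[.177,.984,0],d@[.984,-.177,0],d[2]))
s=manip.grab_frame('side')[180:270,230:330]; w=manip.grab_frame('scene')[150:240,220:320]
cv2.imwrite('pics/c.png',cv2.resize(np.hstack([s,w]),None,fx=4,fy=4,interpolation=cv2.INTER_CUBIC))
E
```

```text
time: 11.6
eef_pos: [546.0, -146.2, 155.7]
tcp_rot: [[-0.984, 0.177, 0.003], [0.177, 0.984, -0.006], [-0.004, -0.005, -1.0]]
force: [-2.6, -6.2, 7.2]
gripper_width: -0.0
finger_force: 5.2
yg -200.1 xg 1.2 z 155.7 Fy -6.6 Fx -1.4 Fz 7.2 11.6
scene bolt_knob ([550.4, -114.0, 151.6], 0.75)
side bolt_knob ([545.1, -118.3, 149.9], 0.41)
wrist bolt_knob ([551.8, -119.8, 151.3], 0.9)
bolt_knob yg -167.7 xg -0.2 z 151.6
bolt_knob yg -172.8 xg -4.7 z 149.9
bolt_knob yg -173.1 xg 2.2 z 151.3
```

View pics/c.png

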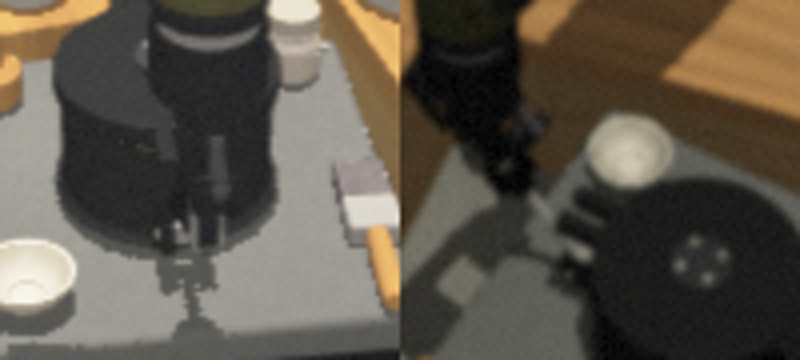

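The knob has moved to about 0.69 rad. The force direction (up and outwards) says the tip is on the knob's face, so I'll back off, go lower and push its rim with the finger's side.

```bash
python3 -m crank '[[0,0,-0.04,0,0],[0,0,0,0.045,0],[0,0,0,0,0],[0,0,0.03,0,0],[0,0,0.02,0,0]]';  python3 st.py; python3 -m crank '[[0,0,0.02,-0.01,0],[0,0,0.018,-0.015,0],[0,0,0.018,-0.015,0],[0,0,0,0,0]]';  python3 st.py;  python3 - <<'E'
from fit import *
m=look(['scene','side','wrist'],['bolt_knob'])
for o in m:
    d=np.array(o[1:])-[580.3,51,0]; print(o[0],'yg %.1f xg %.1f z %.1f'%(d@[.177,.984,0],d@[.984,-.177,0],d[2]))
E
```

```text
time: 12.5
eef_pos: [545.0, -144.5, 140.6]
tcp_rot: [[-0.984, 0.176, -0.003], [0.176, 0.984, -0.009], [0.001, -0.01, -1.0]]
force: [-12.0, -19.1, 16.8]
gripper_width: -0.003
finger_force: 10.4
yg -198.6 xg -0.2 z 140.6 Fy -20.9 Fx -8.4 Fz 16.8 12.5
time: 12.9
eef_pos: [549.8, -124.6, 152.6]
tcp_rot: [[-0.984, 0.177, 0.003], [0.177, 0.984, -0.002], [-0.003, -0.001, -1.0]]
force: [0.6, -2.7, 2.8]
gripper_width: 0.0
finger_force: 1.4
yg -178.2 xg 1.1 z 152.6 Fy -2.5 Fx 1.0 Fz 2.8 12.9
scene bolt_knob ([557.4, -88.0, 170.5], 0.48)
side bolt_knob ([552.0, -92.4, 167.4], 0.56)
wrist bolt_knob ([556.7, -92.5, 165.0], 0.95)
bolt_knob yg -140.8 xg 2.1 z 170.5
bolt_knob yg -146.1 xg -2.5 z 167.4
bolt_knob yg -145.4 xg 2.2 z 165.0
```

```bash
python3 -m crank '[[0,0,-0.01,-0.06,0],[0,0,0.02,-0.008,0],[0,0,0.02,-0.008,0],[0,0,0.02,-0.008,0],[0,0,0.015,0,0]]';  python3 st.py; python3 -m crank '[[0,0,0.012,0,0],[0,0,0.01,0,0],[0,0,0.01,0,0],[0,0,0,0,0]]';  python3 st.py;  python3 - <<'E'
from fit import *
m=look(['scene','side','wrist'],['bolt_knob'])
for o in m:
    d=np.array(o[1:])-[580.3,51,0]; print(o[0],'yg %.1f xg %.1f z %.1f'%(d@[.177,.984,0],d@[.984,-.177,0],d[2]))
E
```

```text
time: 13.7
eef_pos: [552.2, -104.8, 176.0]
tcp_rot: [[-0.984, 0.177, 0.0], [0.177, 0.984, 0.0], [-0.0, 0.0, -1.0]]
force: [0.3, -1.2, 1.5]
gripper_width: -0.002
finger_force: 1.0
yg -158.3 xg -0.1 z 176.0 Fy -1.1 Fx 0.5 Fz 1.5 13.7
time: 14.1
eef_pos: [553.5, -95.5, 175.5]
tcp_rot: [[-0.984, 0.177, -0.001], [0.177, 0.984, 0.001], [0.001, 0.001, -1.0]]
force: [0.3, 0.2, -0.5]
gripper_width: 0.0
finger_force: 0.1
yg -148.9 xg -0.4 z 175.5 Fy 0.2 Fx 0.3 Fz -0.5 14.1
scene bolt_knob ([562.2, -61.3, 173.9], 0.5)
side bolt_knob ([555.4, -60.2, 169.4], 0.59)
wrist bolt_knob ([562.3, -64.3, 175.5], 0.97)
bolt_knob yg -113.7 xg 2.1 z 173.9
bolt_knob yg -113.8 xg -4.8 z 169.4
bolt_knob yg -116.6 xg 2.7 z 175.5
```

```bash
python3 -m crank '[[0,0,0.008,0,0],[0,0,0.007,0,0],[0,0,0.007,0,0],[0,0,0,0,0]]';  python3 st.py
```

```text
time: 14.8
eef_pos: [555.1, -89.5, 176.2]
tcp_rot: [[-0.984, 0.177, 0.001], [0.177, 0.984, -0.0], [-0.001, 0.0, -1.0]]
force: [-0.1, -0.5, -0.1]
gripper_width: 0.001
finger_force: 0.4
yg -142.7 xg 0.1 z 176.2 Fy -0.5 Fx -0.0 Fz -0.1 14.8
```

```bash
python3 -m crank '[[0,0,0.006,0,0],[0,0,0.005,0,0],[0,0,0,0,0]]';  python3 st.py;python3 -m crank '[[0,0,0.005,0,0],[0,0,0.005,0,0],[0,0,0,0,0]]';  python3 st.py
```

```text
time: 15.1
eef_pos: [555.3, -88.1, 176.3]
tcp_rot: [[-0.984, 0.177, -0.0], [0.177, 0.984, -0.004], [-0.0, -0.004, -1.0]]
force: [-1.7, -8.1, 1.7]
gripper_width: -0.001
finger_force: 4.1
yg -141.3 xg 0.1 z 176.3 Fy -8.2 Fx -0.3 Fz 1.7 15.1
time: 15.4
eef_pos: [555.4, -87.8, 176.4]
tcp_rot: [[-0.984, 0.177, -0.002], [0.177, 0.984, -0.01], [-0.0, -0.01, -1.0]]
force: [-3.5, -17.2, 2.5]
gripper_width: 0.001
finger_force: 8.7
yg -140.9 xg 0.1 z 176.4 Fy -17.6 Fx -0.4 Fz 2.5 15.4
```

The force rises to 17 N with no further travel, so the bolt is against its end stop. I'll back away and verify.

```bash
python3 -m crank '[[0,0,-0.05,0,0],[0,0,-0.15,0,0],[0,0,-0.15,0,0],[0,0,0,-0.15,0],[0,0,0,-0.15,0]]'; python3 -m crank '[[0,0,-0.15,0,0],[0,0,-0.1,0,0],[0,0,0,0,0]]'; python3 - <<'E'
from fit import *
m=look(['scene','side','wrist'],['bolt_knob','lid_top','dish','brush','spare_pestle','sample_jar'])
for o in m:
    d=np.array(o[1:])-[580.3,51,0]; print(o[0],'yg %.1f xg %.1f z %.1f'%(d@[.177,.984,0],d@[.984,-.177,0],d[2]))
s=manip.grab_frame('side')[120:300,180:380]; w=manip.grab_frame('scene')[140:320,200:400]
cv2.imwrite('pics/d.png',cv2.resize(np.hstack([s,w]),None,fx=2,fy=2,interpolation=cv2.INTER_CUBIC))
E
python3 st.py
```

```text
time: 15.9
eef_pos: [535.9, -187.5, 264.5]
tcp_rot: [[-0.984, 0.18, -0.004], [0.18, 0.984, 0.003], [0.005, 0.003, -1.0]]
force: [1.6, 0.9, 0.4]
gripper_width: 0.004
finger_force: 0.0
time: 16.2
eef_pos: [523.5, -263.1, 266.2]
tcp_rot: [[-0.983, 0.181, 0.001], [0.181, 0.983, -0.0], [-0.001, 0.0, -1.0]]
force: [0.0, -0.3, -0.8]
gripper_width: -0.002
finger_force: 0.0
scene bolt_knob ([560.7, -51.2, 176.6], 0.68)
scene lid_top ([579.8, 45.9, 146.5], 0.62)
scene dish ([710.3, -69.1, 35.7], 0.69)
scene brush ([708.1, -68.6, 37.3], 0.94)
scene spare_pestle ([536.8, -415.3, 1.7], 0.42)
scene sample_jar ([727.3, 156.8, 34.1], 0.73)
side bolt_knob ([556.2, -56.2, 172.7], 0.65)
side lid_top ([578.0, 48.4, 148.7], 0.71)
side dish ([437.1, -59.2, 36.3], 0.92)
side brush ([702.6, -67.2, 41.0], 0.92)
side spare_pestle ([477.8, 197.5, 41.5], 0.8)
side sample_jar ([721.6, 162.7, 40.1], 0.5)
wrist bolt_knob ([561.5, -57.8, 174.8], 0.81)
wrist dish ([441.1, -55.6, 36.3], 0.74)
wrist brush ([707.1, -72.2, 38.0], 0.88)
bolt_knob yg -104.0 xg -1.2 z 176.6
lid_top yg -5.1 xg 0.4 z 146.5
dish yg -95.2 xg 149.2 z 35.7
brush yg -95.1 xg 146.9 z 37.3
spare_pestle yg -466.5 xg 39.7 z 1.7
sample_jar yg 130.1 xg 125.9 z 34.1
bolt_knob yg -109.8 xg -4.7 z 172.7
lid_top yg -3.0 xg -1.8 z 148.7
dish yg -133.8 xg -121.4 z 36.3
brush yg -94.7 xg 141.3 z 41.0
spare_pestle yg 126.0 xg -126.8 z 41.5
sample_jar yg 134.9 xg 119.3 z 40.1
bolt_knob yg -110.4 xg 0.8 z 174.8
dish yg -129.5 xg -118.1 z 36.3
brush yg -98.8 xg 146.6 z 38.0
yg -316.6 xg -0.2 z 266.0 Fy 0.8 Fx -0.5 Fz 0.1 17.35
```

View pics/d.png

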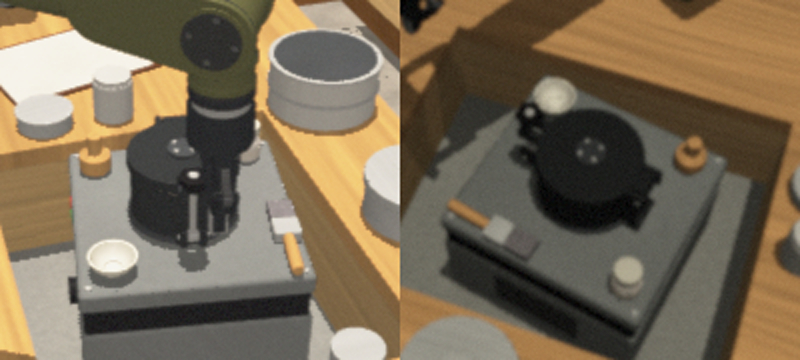

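The picture shows the lid flat on the bowl and the bolt upright in the fork, with its knob at about (192,180) in the left half and (530,118) in the right half. The dish, brush, pestle and jar have not moved. I'll hand it in.

```bash
python3 -c "
from plant import manip
print(manip.sign_off())"
```

```text
the job is handed in; nothing more can be done
None
```

I pushed the lid gently shut, then pushed the swing bolt upright against its stop in the fork, and handed the job in at about 17 s with the robot clear and the bystanders I checked (dish, brush, spare pestle, jar) unmoved; no verdict came back.

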